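Clear the trading desk: sort chargers, memory sticks and mouse into their trays

TASK

Clear the small hardware off the desk: put both plug chargers in the deep bin, both memory sticks in the long shallow tray, and the mouse in the square low-rimmed tray. Set each one down (do not drop it) so that it lies flat on the bottom, right way up as it lies now, and not on top of another; leave the brass pot and the phone on its stand where they are.

Things in the scene. Friction and masses are not known exactly. Their poses are not given: they have to be found in the camera images.
- charger_large: Large plug charger: black block 52 x 44 x 30 mm (x, y, z) lying flat on the desk, with two steel pins (5 mm thick, 14 mm long) sticking out level from its +x end. Loose, about 80 g. Origin at the underside, in the middle of the 66 mm overall length, so the block spans x = -33 to +19 mm (its middle at x = -7 mm) and the pins x = +19 to +33 mm. z up. Grip across y (44 mm).
- charger_small: Small plug charger: black block 38 x 36 x 26 mm with two steel pins 14 mm long sticking out level from its +x end. Loose, about 65 g. Origin at the underside, in the middle of the 52 mm overall length: block from x = -26 to +12 mm (its middle at x = -7 mm), pins x = +12 to +26 mm. z up. Grip across y (36 mm).
- stick_long: Long memory stick lying flat: black, 70 x 24 x 12 mm overall, the last 14 mm at +x being a flat steel plug 12 mm wide. Loose, 25 g. Origin at the centre of its underside; x along its length, z up. Black body from x = -35 to +21 mm. Grip across y (24 mm).
- stick_short: Short memory stick lying flat: black, 50 x 18 x 12 mm overall, the last 14 mm at +x being a flat steel plug 12 mm wide. Loose, 25 g. Origin at the centre of its underside; x along its length, z up. Black body from x = -25 to +11 mm. Grip across y (18 mm).
- mouse: Black computer mouse, 96 x 54 x 33 mm (x, y, z), rounded hump at the back, grey scroll wheel towards +x; lower body 22 mm high with sides 54 mm apart and edges rounded by 8 mm (sides upright from 8 to 14 mm height), hump above it narrower (46 mm). Loose, 90 g. Origin at the centre of its underside, z up. Grip across y.
- bin: Deep grey open bin for the plug chargers, fixed on the desk: outside 130 x 170 x 40 mm (x, y, z), walls 4 mm, floor 4 mm thick; inside 122 x 162 mm. Origin at the centre of its underside on the desk; y along its long side.
- stick_tray: Long shallow grey tray for the memory sticks, fixed: outside 100 x 180 x 16 mm, walls 4 mm, floor 4 mm thick; inside 92 x 172 mm. Origin at the centre of its underside; y along its long side.
- mouse_tray: Square low-rimmed grey tray for the mouse, fixed: outside 138 x 138 x 12 mm, walls 4 mm, floor 4 mm thick; inside 130 x 130 mm. Origin at the centre of its underside.
- pot: Bystander: round brass pot, 72 mm across, 66 mm tall, standing loose on the desk. Origin at the centre of its underside. Leave it alone.
- phone: Bystander: phone leaning on a white stand, 75 x 80 mm foot, 140 mm tall, loose. Origin at the centre of the foot's underside. Leave it alone.

How it is judged:
By the outcome, as a careful person would: the job done as asked, in the order asked, and still so for the second after the job is handed in, with the robot touching nothing.
It also fails if it takes over 120 s, if anything falls off the work surface, if the arm or the gripper's body presses on something with over 40 N, if the wrist force passes 120 N, or if a joint passes its speed limit or range.

ROBOT

A 6-joint arm with a two-finger parallel gripper is mounted at the origin on the work surface. World frame = base frame: x ahead of the robot, y to its left, z up, the work surface at z = 0. Lengths are in m, angles in rad, forces in N, time in s.
With the tool pointing down it reaches from about 0.325 to 0.775 m from the base axis. Payload 9.3 kg.
Tool frame: the origin (TCP) lies on the centre line of the jaws, within the pads' length; the fingertips stand 19 mm ahead of it and the grasp point (between the pads) is the TCP; z points along the fingers, y is the direction in which the jaws open and shut (so a half turn about z gives the same grasp; the last joint's range is limited). The gripper opens to 85 mm and grips with 20 to 120 N. Pads are 22 mm wide; open, the fingers measure 114 mm over their backs; the gripper's body (76 mm by 85 mm) begins 54 mm behind the grasp point. The pads swing forward as they close: fully open they stand 13 mm farther back than shut.
Start: joints at [-1.387, 0.259, 0.021, 1.334, 0, 1.418], TCP at [0.182, -0.519, 0.25] pointing down, gripper open.
Joint ranges: [-3.04, 3.04], [-0.91, 1.82], [-1.04, 1.36], [-1.92, 1.95], [-1.52, 1.45], [-3.14, 3.14]. Speed limits (rad/s): [2.22, 2.22, 2.79, 3.14, 3.14, 3.14].

INTERFACE

Orientations are given as a unit quaternion [x, y, z, w].
In Python, from bench import sensors, read_camera, arm, spotter gives the robot as it stands.
- The arm moves only by the tool apply_moves, never from a script. Its argument "plan" is a list of rows, each a list of 4 numbers: the shift along the tool's x, y, z in m, then the turn about the tool's z in degrees. A call has exactly 10 rows; each row is the pose to reach, as a shift and turn from the pose measured when the call began, along the tool's axes at that moment; what a row does not reach only later rows make up. A row lasts 1/12 s, in which the tool goes at most 41.7 mm and 7.16 degrees, less where a joint would pass 70% of its speed; a pose out of reach is approached as far as the arm can. A call with a gripper value outside its range is refused whole. "claw" is the opening, from 0 (shut) to 1 (fully open), set as the call begins (left out, the last holds). The fingers move at their own pace and stop on an object; "newtons" is the grip in N (left out, the last holds). Time passes only in rows, so rows that repeat a pose let the fingers close, or fill a call up. It gives the time, the measured TCP pose, the force and the opening at its end, in the units of the state.
- sensors.get_state(): the state, without advancing time (a new reading comes with each control period).
- read_camera(name): name is "side" or "top" or "wrist"; returns a dict with "frame" (480x640x3 uint8, red, green, blue), "range_z" (480x640 float32, m along the optical axis (not along the pixel's ray), 0 where there is no reading), "camera_matrix" (3x3 intrinsics, pixels), "dist_coeffs" ([k1, k2, p1, p2, k3] as OpenCV has them; the pictures are not rectified), "cam_to_world" (4x4, takes a point from camera to world coordinates); the wrist camera has in their place "tool_from_camera" (4x4, takes a point from camera to tool coordinates, whose origin is the TCP and whose axes are the flange's). Camera axes: x right, y down, z forward; pixel columns grow to the right and rows downward; lengths in m; the calibration is good to about 2 mm. A picture is of the moment at which its call begins: read the wrist's pose just before it.
- arm.hand_in(): hands the job in, once; it reports no verdict.
Trained networks look in the newest picture that a camera, given by its name, has taken for a name from the list of things; names that differ only in an ending like _2 or _b are one class to them, and where a whole thing is asked for, a point or a joint stands for the part that bears it (a point fixed in the world has none). Each returns a list of dicts, best first, with "p" (0 to 1); they miss things now and then, are a little off and sometimes report something else, mostly with a low value. They report only what shows in the picture. A call takes as long as a camera call.
- spotter.boxes_of(camera, query): "box" ([centre column, centre row, width, height] in pixels, round what is visible of it).
- spotter.cut_out(camera, query): "region" (480x640 bool, what is visible of it) and "box" ([centre column, centre row, width, height] in pixels, round what is visible of it).
The state is a dict: "time_s": time; "qpos": joint angles; "joint_vel": joint speeds; "joint_torque": joint torques, N m; "position": TCP position; "orientation": TCP orientation; "contact_force": force on the tool from outside, world axes, zero at the start; "ft_torque": the same for the moment, N m; "finger_gap": finger opening in m.
Only numpy, scipy, OpenCV 4.12 (cv2) and the standard library are available. Lean on these libraries where they do the work, as an engineer would, in place of code of your own. Each camera call takes 0.05 s, during which the arm holds its last target. There are 200 camera calls.

## Working session

There is one attempt and no reset: what is moved stays moved. The work goes in short steps, Python scripts to look and compute and a tool call to move; the robot and the scene stay as the last step left them, time stands still between calls to the robot, and variables do not carry over. Pictures are saved under pics/ and viewed, about 12 in all and at most 16, crops included, and the job is handed in when it is done.

Besides the shell and the picture viewer there is one more tool, called after "Emit:" as name([rows], argument=value, ...), one row to a line, values as JSON. apply_moves: Moves the arm, as the interface text tells. Its arguments: {"type":"object","properties":{"plan":{"type":"array"},"claw":{"type":"number"},"newtons":{"type":"number"}},"required":["plan"]}

```bash
mkdir -p pics; ls; cat > h.py <<'E'
import numpy as np, cv2
from bench import sensors, read_camera, arm, spotter
from scipy.spatial.transform import Rotation as R
def cloud(c,T=None):
    """world point for each pixel"""
    T=c["cam_to_world"] if T is None else T
    h,w=c["range_z"].shape
    u,v=np.meshgrid(np.arange(w),np.arange(h))
    p=cv2.undistortPoints(np.stack([u,v],-1).reshape(-1,1,2).astype(float),np.array(c["camera_matrix"]),np.array(c["dist_coeffs"])).reshape(h,w,2)
    z=c["range_z"][...,None]
    P=np.concatenate([p*z,z],-1)
    T=np.array(T)
    return P@T[:3,:3].T+T[:3,3]
def wristT(c,s):
    T=np.eye(4);T[:3,:3]=R.from_quat(s["orientation"]).as_matrix();T[:3,3]=s["position"]
    return T@np.array(c["tool_from_camera"])
E
python3 - <<'E'
from h import *
s=sensors.get_state();print(s)
for n in ["top","side"]:
    c=read_camera(n);cv2.imwrite(f"pics/{n}0.png",c["frame"][...,::-1]);P=cloud(c)
    np.savez(f"{n}0.npz",P=P,z=c["range_z"])
    print(n,c["cam_to_world"])
    for q in ["charger_large","charger_small","stick_long","stick_short","mouse","bin","stick_tray","mouse_tray","pot","phone"]:
        for d in spotter.cut_out(n,q)[:3]:
            m=d["region"]&(c["range_z"]>0);X=P[m]
            if len(X)<5: continue
            r=cv2.minAreaRect(X[:,:2].astype(np.float32)*1000)
            print(q,round(d["p"],2),np.round(d["box"]),"med",X.mean(0).round(3),"zmax",np.percentile(X[:,2],95).round(3),"rect",np.round(r[0]),np.round(r[1]),round(r[2]))
E
```

```text
pics
{'time_s': 0.0, 'qpos': array([-1.38657501e+00,  2.59213145e-01,  2.07360070e-02,  1.33372470e+00,
       -4.72011440e-05,  1.41821134e+00]), 'joint_vel': array([-0.00016867, -0.00025669,  0.00034163,  0.00038711,  0.00073342,
       -0.00069533]), 'joint_torque': array([-5.35054151e-04, -5.55640233e+01,  3.44532108e+01,  1.37042964e-02,
       -1.98759167e-04,  7.86773484e-06]), 'position': array([ 0.1817009 , -0.51882753,  0.24964465]), 'orientation': array([ 9.85853422e-01,  1.67608280e-01, -3.47134913e-05, -7.02296596e-04]), 'contact_force': array([ 0.19169707, -0.41021715,  0.59607724]), 'ft_torque': array([-0.04853088, -0.00445792, -0.06725139]), 'finger_gap': 0.08523144153156219}
top [[-0.02381155 -0.98516925  0.16992516  0.30717155]
 [-0.99932983  0.0281828   0.02335873 -0.01226854]
 [-0.02780127 -0.16925508 -0.98518009  1.21400252]
 [ 0.          0.          0.          1.        ]]
charger_small 0.74 [472. 305.  23.  25.] med [ 0.368 -0.283  0.023] zmax 0.028 rect [ 369. -288.] [43. 47.] 57
stick_long 0.73 [268. 283.  33.  24.] med [0.431 0.14  0.011] zmax 0.015 rect [
[... 1409 characters left out ...]
 98.  76.] med [0.627 0.224 0.018] zmax 0.042 rect [641. 199.] [219. 174.] 82
bin 0.7 [314. 209.  67.  31.] med [ 0.602 -0.236  0.006] zmax 0.013 rect [ 599. -245.] [167. 142.] 78
stick_tray 0.84 [269. 247.  70.  45.] med [0.635 0.003 0.009] zmax 0.018 rect [641. -12.] [207. 120.] 83
stick_tray 0.61 [328. 297.  29.  10.] med [0.429 0.148 0.012] zmax 0.016 rect [432. 147.] [67. 24.] 51
mouse_tray 0.78 [312. 209.  64.  29.] med [ 0.602 -0.236  0.006] zmax 0.013 rect [ 605. -247.] [167. 154.] 78
pot 0.88 [372. 181.  20.  24.] med [ 0.464 -0.421  0.043] zmax 0.068 rect [ 479. -481.] [ 69. 168.] 15
phone 0.59 [242. 382.  69.  98.] med [0.474 0.455 0.064] zmax 0.134 rect [516. 404.] [ 96. 224.] 42
```

```bash
python3 - <<'E'
import cv2
a=cv2.imread("pics/top0.png");cv2.imwrite("pics/top0b.png",cv2.resize(a[150:360,90:590],(800,336),interpolation=cv2.INTER_CUBIC))
E
```

```text
(no output)
```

View pics/top0b.png

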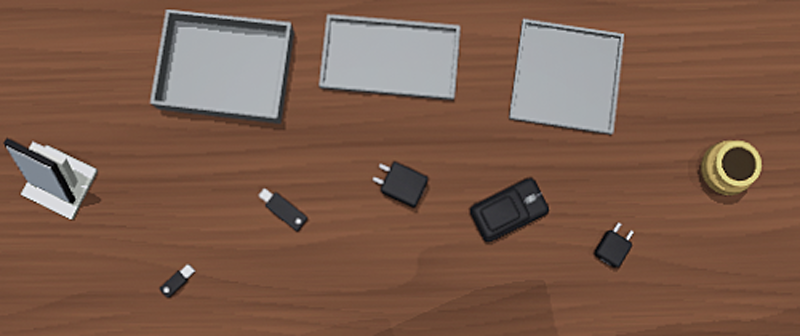

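The top view (800-px crop) shows, left to right: phone (50,180), short stick (178,280), long stick (283,210), bin (222,65), large charger (400,185), stick tray (390,57), mouse (510,210), small charger (613,245), mouse tray (567,77) and pot (735,167). Next I'll get poses from the cloud.

```bash
cat >> h.py <<'E'
OBJ={"charger_large":(.030,66,44,-7),"charger_small":(.026,52,36,-7),"stick_long":(.012,70,24,-7),"stick_short":(.012,50,18,-7),"mouse":(.033,96,54,0)}
def pose(c,P,name,xy,zlo=None,rad=.06):
    h=OBJ[name][0]; zlo=h*.6 if zlo is None else zlo
    m=(np.hypot(P[...,0]-xy[0],P[...,1]-xy[1])<rad)&(P[...,2]>zlo)&(c["range_z"]>0)
    g=c["frame"].max(-1)<90
    X=P[m&g];r=cv2.minAreaRect(X[:,:2].astype(np.float32)*1000)
    ang=r[2] if r[1][0]>r[1][1] else r[2]+90
    mm=(np.hypot(P[...,0]-xy[0],P[...,1]-xy[1])<rad)&(P[...,2]>.004)&(c["frame"].min(-1)>110)&(c["range_z"]>0)
    B=P[mm]
    t="none"
    if len(B): d=B.mean(0)[:2]*1000-r[0]; t=round(np.degrees(np.arctan2(d[1],d[0])))
    print(name,"body c",np.round(r[0],1),"size",np.round(r[1],1),"ang long",round(ang,1),"tip dir",t,"top z",np.percentile(X[:,2],90).round(4),"n",len(X))
    return r
E
python3 - <<'E'
from h import *
for n in ["top","side"]:
    c=read_camera(n);P=cloud(c)
    for k,xy in dict(charger_large=(.46,-.006),charger_small=(.369,-.285),stick_long=(.432,.142),stick_short=(.342,.284),mouse=(.42,-.137)).items(): pose(c,P,k,xy)
    for k,xy,z in [("bin",(.63,.225),.034),("tray",(.637,-.002),.012),("mtray",(.602,-.24),.009)]:
        m=(np.hypot(P[...,0]-xy[0],P[...,1]-xy[1])<.115)&(P[...,2]>z)&(c["range_z"]>0)
        r=cv2.minAreaRect(P[m][:,:2].astype(np.float32)*1000);print(k,np.round(r[0],1),np.round(r[1],1),round(r[2],1))
E
```

```text
charger_large body c [459.7 -16.8] size [50.  44.1] ang long 61.1 tip dir 62 top z 0.0324 n 509
charger_small body c [ 368.  -283.5] size [36.9 39.9] ang long 145.9 tip dir -34 top z 0.0285 n 341
stick_long body c [429.1 138.4] size [55.6 24.2] ang long 48.2 tip dir 50 top z 0.0149 n 262
stick_short body c [336.1 289. ] size [18.1 36. ] ang long 136.4 tip dir -43 top z 0.0137 n 123
mouse body c [ 423.2 -150. ] size [52.7 91. ] ang long 112.7 tip dir -67 top z 0.0339 n 933
bin [625.1 220.7] [171.6 132.8] 81.4
tray [634.3  -2.3] [178.4  99.7] 82.9
mtray [ 601.7 -238.6] [138.4 138.5] 79.6
charger_large body c [456.2 -11.8] size [52.  40.5] ang long 62.1 tip dir 55 top z 0.0334 n 270
charger_small body c [ 366.6 -278.1] size [36.8 37.5] ang long 145.9 tip dir -21 top z 0.0272 n 111
stick_long body c [428.8 143.5] size [54.2 25.3] ang long 51.9 tip dir 50 top z 0.0154 n 179
stick_short body c [335.5 293.8] size [18.1 35.7] ang long 130.0 tip dir -49 top z 0.0147 n 137
mouse body c [ 423.7 -146.1] size [50.1 90.6] ang long 116.2 tip dir -71 top z 0.0336 n 288
bin [624.3 223.5] [172.8 133.8] 81.8
tray [ 6.34e+02 -4.00e-01] [183.2 103.2] 83.4
mtray [ 601.  -235.8] [145.5 142.1] 79.4
```

```bash
cat >> h.py <<'E'
def go(x,y,z,psi):
    s=sensors.get_state();M=R.from_quat(s["orientation"]).as_matrix()
    p0=np.degrees(np.arctan2(M[1,0],M[0,0]))
    d=M.T@(np.array([x,y,z])-s["position"]); t=-(psi-p0); t=(t+180)%360-180
    print("t",round(s["time_s"],1),"at",s["position"].round(4),"psi",p0.round(1),"q6",s["qpos"][5].round(2),"F",s["contact_force"].round(1),"gap",round(s["finger_gap"],4),"SHIFT",d.round(4),"TURN",round(t,1))
E
python3 -c "
from h import *
go(.455,-.015,.2,61.5)"
```

```text
t 1.2 at [ 0.1817 -0.5191  0.2503] psi 19.3 q6 1.42 F [ 0.3 -0.1 -1.8] gap 0.0854 SHIFT [ 0.4245 -0.3855  0.0503] TURN -42.2
```

Emit:
apply_moves([
  [0.4245, -0.3855, 0.05, -42.2],
  [0.4245, -0.3855, 0.05, -42.2],
  [0.4245, -0.3855, 0.05, -42.2],
  [0.4245, -0.3855, 0.05, -42.2],
  [0.4245, -0.3855, 0.05, -42.2],
  [0.4245, -0.3855, 0.05, -42.2],
  [0.4245, -0.3855, 0.05, -42.2],
  [0.4245, -0.3855, 0.05, -42.2],
  [0.4245, -0.3855, 0.05, -42.2],
  [0.4245, -0.3855, 0.05, -42.2],
], claw=1)

```text
time_s: 2.03
position: [0.38, -0.1523, 0.2142]
orientation: [0.86, 0.511, 0.0, 0.0]
contact_force: [1.0, -0.3, -0.4]
finger_gap: 0.0853
```

```bash
python3 -c "
from h import *
go(.455,-.015,.2,61.5)"
```

```text
t 2.0 at [ 0.38   -0.1523  0.2142] psi 61.5 q6 1.48 F [ 1.  -0.3 -0.4] gap 0.0853 SHIFT [0.1564 0.0003 0.0142] TURN -0.0
```

Emit:
apply_moves([
  [0.156, 0, 0.014, 0],
  [0.156, 0, 0.014, 0],
  [0.156, 0, 0.014, 0],
  [0.156, 0, 0.014, 0],
  [0.156, 0, 0.014, 0],
  [0.156, 0, 0.014, 0],
  [0.156, 0, 0.014, 0],
  [0.156, 0, 0.014, 0],
  [0.156, 0, 0.014, 0],
  [0.156, 0, 0.014, 0],
])

```text
time_s: 2.87
position: [0.4543, -0.0163, 0.2005]
orientation: [0.86, 0.51, 0.0, 0.001]
contact_force: [0.3, -0.3, -1.1]
finger_gap: 0.0854
```

```bash
python3 - <<'E'
from h import *
s=sensors.get_state();c=read_camera("wrist");T=wristT(c,s);P=cloud(c,T);print(T.round(3))
cv2.imwrite("pics/w1.png",c["frame"][...,::-1])
r=pose(c,P,"charger_large",(.458,-.015),.022)
go(.458,-.015,.03,61.5)
E
```

```text
[[ 0.878 -0.463 -0.126  0.486]
 [-0.479 -0.846 -0.232  0.044]
 [ 0.001  0.264 -0.965  0.324]
 [ 0.     0.     0.     1.   ]]
charger_large body c [458.9 -13.3] size [ 51.2 119.9] ang long 153.2 tip dir 78 top z 0.2753 n 51789
t 2.9 at [ 0.4543 -0.0162  0.2004] psi 61.4 q6 1.85 F [0.9 0.  0.1] gap 0.0856 SHIFT [0.0028 0.0024 0.1704] TURN -0.1
```

View pics/w1.png

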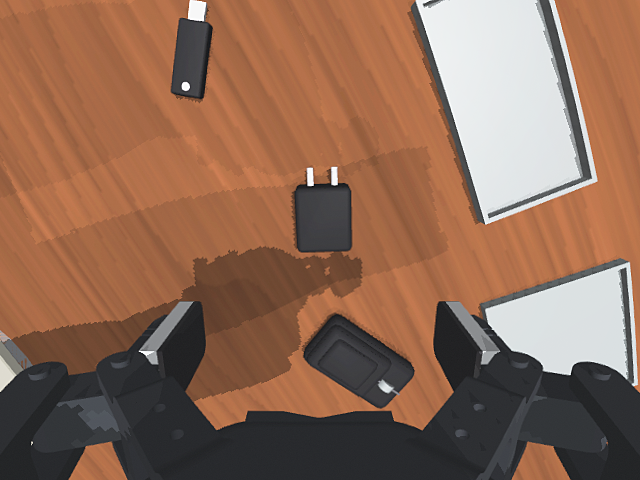

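The wrist view shows the large charger at (323,217), pins up, between the jaws; the long stick is at (190,60) and the mouse at (358,360). The fingers contaminated the mask, so I'm adding an upper height bound.

```bash
sed -i 's/&(P\[...,2\]>zlo)&/\&(P[...,2]>zlo)\&(P[...,2]<h+.012)\&/' h.py; python3 - <<'E'
from h import *
s=sensors.get_state();c=read_camera("wrist");P=cloud(c,wristT(c,s))
pose(c,P,"charger_large",(.458,-.015),.022)
pose(c,P,"stick_long",(.432,.142))
pose(c,P,"mouse",(.423,-.148))
go(.458,-.015,.03,61.5)
E
```

```text
charger_large body c [458.3 -12.9] size [51.  43.3] ang long 63.3 tip dir 74 top z 0.0306 n 3574
stick_long body c [428.3 142.7] size [56.9 24.4] ang long 50.8 tip dir 51 top z 0.0128 n 2359
mouse body c [ 422.6 -147.8] size [49.3 91. ] ang long 114.5 tip dir -67 top z 0.0329 n 4407
t 3.0 at [ 0.4544 -0.0161  0.2004] psi 61.4 q6 1.85 F [ 0.7 -0.   0.2] gap 0.0858 SHIFT [0.0027 0.0025 0.1704] TURN -0.1
```

Emit:
apply_moves([
  [0.004, 0.002, 0.03, -1],
  [0.004, 0.002, 0.06, -1],
  [0.004, 0.002, 0.09, -1],
  [0.004, 0.002, 0.12, -1],
  [0.004, 0.002, 0.14, -1],
  [0.004, 0.002, 0.157, -1],
  [0.004, 0.002, 0.17, -1],
  [0.004, 0.002, 0.178, -1],
  [0.004, 0.002, 0.178, -1],
  [0.004, 0.002, 0.178, -1],
])

```text
time_s: 3.8
position: [0.4583, -0.0138, 0.0226]
orientation: [0.856, 0.518, 0.0, 0.0]
contact_force: [-0.0, -0.4, 0.8]
finger_gap: 0.0855
```

Emit:
apply_moves([
  [0, 0, 0, 0],
  [0, 0, 0, 0],
  [0, 0, 0, 0],
  [0, 0, 0, 0],
  [0, 0, 0, 0],
  [0, 0, 0, 0],
  [0, 0, 0, 0],
  [0, 0, 0, 0],
  [0, 0, 0, 0],
  [0, 0, 0, 0],
], claw=0, newtons=25)

```text
time_s: 4.63
position: [0.4587, -0.0139, 0.0233]
orientation: [0.856, 0.518, 0.001, 0.001]
contact_force: [-0.4, -0.6, 6.3]
finger_gap: 0.0434
```

Emit:
apply_moves([
  [0, 0, -0.02, 0],
  [0, 0, -0.04, 0],
  [0, 0, -0.06, 0],
  [0, 0, -0.08, 0],
  [0, 0, -0.1, 0],
  [0, 0, -0.1, 0],
  [0, 0, -0.1, 0],
  [0, 0, -0.1, 0],
  [0, 0, -0.1, 0],
  [0, 0, -0.1, 0],
])

```text
time_s: 5.47
position: [0.4579, -0.0137, 0.1224]
orientation: [0.856, 0.518, 0.0, 0.0]
contact_force: [0.6, 0.7, -1.3]
finger_gap: 0.0436
```

```bash
python3 - <<'E'
from h import *
go(.619,.182,.12,81.5)
s=sensors.get_state();c=read_camera("wrist");P=cloud(c,wristT(c,s))
cv2.imwrite("pics/w2.png",c["frame"][...,::-1])
E
```

```text
t 5.5 at [ 0.4579 -0.0137  0.1224] psi 62.4 q6 1.84 F [ 0.6  0.7 -1.3] gap 0.0436 SHIFT [0.2481 0.0519 0.0023] TURN -19.1
```

View pics/w2.png

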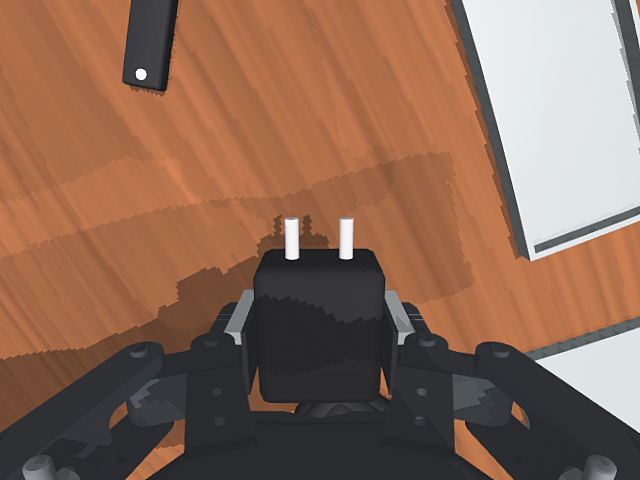

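The charger is held level, centred at (320,330) with pins forward. Carrying it to the bin.

Emit:
apply_moves([
  [0.03, 0.006, 0.002, -2],
  [0.06, 0.012, 0.002, -5],
  [0.09, 0.019, 0.002, -7],
  [0.12, 0.025, 0.002, -10],
  [0.15, 0.031, 0.002, -12],
  [0.18, 0.037, 0.002, -15],
  [0.21, 0.044, 0.002, -17],
  [0.235, 0.05, 0.002, -19],
  [0.248, 0.052, 0.002, -19],
  [0.248, 0.052, 0.002, -19],
])

```text
time_s: 6.35
position: [0.6203, 0.184, 0.1189]
orientation: [0.758, 0.653, -0.0, 0.0]
contact_force: [-0.9, -0.7, -1.6]
finger_gap: 0.0434
```

```bash
python3 - <<'E'
from h import *
go(.619,.182,.03,81.5)
s=sensors.get_state();c=read_camera("wrist");P=cloud(c,wristT(c,s))
cv2.imwrite("pics/w3.png",c["frame"][...,::-1])
for n,m in [("floor",(P[...,2]<.012)&(P[...,2]>-.005)&(np.hypot(P[...,0]-.625,P[...,1]-.222)<.05)),("rim",(P[...,2]>.034)&(P[...,2]<.046)&(np.hypot(P[...,0]-.625,P[...,1]-.222)<.115)&(c["frame"].min(-1)>60))]:
    X=P[m];r=cv2.minAreaRect(X[:,:2].astype(np.float32)*1000);print(n,len(X),np.median(X[:,2]),r)
E
```

```text
t 6.3 at [0.6203 0.184  0.1189] psi 81.5 q6 1.88 F [-0.9 -0.7 -1.6] gap 0.0434 SHIFT [-0.0021 -0.0009  0.0889] TURN -0.0
floor 18921 0.003825239796959534 ((625.7412719726562, 227.06080627441406), (89.74057006835938, 99.86962127685547), 81.23403930664062)
rim 9299 0.03956527858313638 ((624.210205078125, 226.49209594726562), (168.0929718017578, 131.2396240234375), 81.7603988647461)
```

View pics/w3.png

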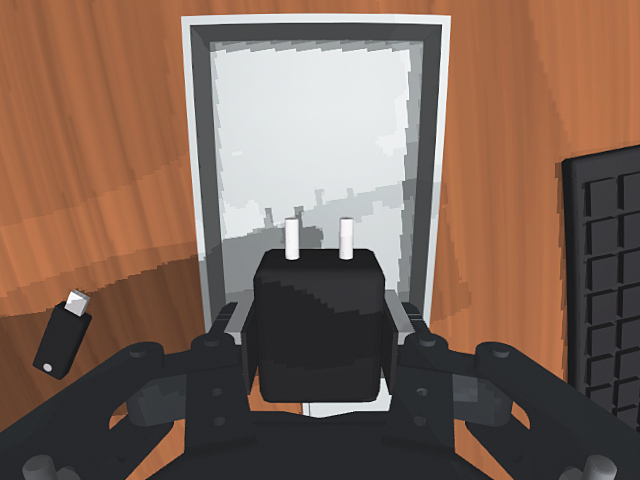

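Emit:
apply_moves([
  [0, -0.002, 0.02, 0],
  [0, -0.002, 0.04, 0],
  [0, -0.002, 0.06, 0],
  [0, -0.002, 0.072, 0],
  [0, -0.002, 0.08, 0],
  [0, -0.002, 0.086, 0],
  [0, -0.002, 0.09, 0],
  [0, -0.002, 0.0915, 0],
  [0, -0.002, 0.0915, 0],
  [0, -0.002, 0.0915, 0],
])

```text
time_s: 7.23
position: [0.6175, 0.1829, 0.0282]
orientation: [0.758, 0.652, -0.0, 0.0]
contact_force: [-0.7, -0.8, -1.0]
finger_gap: 0.0437
```

```bash
python3 -c "
from h import *
go(.619,.1845,.0273,81.5)"
```

```text
t 7.2 at [0.6175 0.1829 0.0282] psi 81.4 q6 1.88 F [-0.7 -0.8 -1. ] gap 0.0437 SHIFT [0.0018 0.0012 0.0009] TURN -0.1
```

Emit:
apply_moves([
  [0.0015, 0.001, 0.0005, 0],
  [0.0015, 0.001, 0.001, 0],
  [0.0015, 0.001, 0.0013, 0],
  [0.0015, 0.001, 0.0016, 0],
  [0.0015, 0.001, 0.0019, 0],
  [0.0015, 0.001, 0.0019, 0],
  [0.0015, 0.001, 0.0019, 0],
  [0.0015, 0.001, 0.0019, 0],
  [0.0015, 0.001, 0.0019, 0],
  [0.0015, 0.001, 0.0019, 0],
])

```text
time_s: 8.07
position: [0.6191, 0.1845, 0.0274]
orientation: [0.758, 0.652, 0.0, 0.001]
contact_force: [-1.4, 1.1, 7.2]
finger_gap: 0.0438
```

Contact at 7 N; releasing, then rising.

Emit:
apply_moves([
  [0, 0, 0, 0],
  [0, 0, 0, 0],
  [0, 0, 0, 0],
  [0, 0, 0, 0],
  [0, 0, 0, 0],
  [0, 0, 0, 0],
  [0, 0, -0.01, 0],
  [0, 0, -0.03, 0],
  [0, 0, -0.05, 0],
  [0, 0, -0.08, 0],
], claw=0.75)

```text
time_s: 8.9
position: [0.618, 0.1843, 0.1071]
orientation: [0.758, 0.652, -0.001, -0.0]
contact_force: [0.4, 0.6, 0.1]
finger_gap: 0.0641
```

```bash
python3 -c "
from h import *
c=read_camera('top');cv2.imwrite('pics/t2.png',cv2.resize(c['frame'][150:260,180:340,::-1],(800,550)))
go(.368,-.281,.17,146)"
```

```text
t 8.9 at [0.6207 0.1848 0.1146] psi 81.5 q6 1.88 F [2.4 0.  4.9] gap 0.0638 SHIFT [-0.4981 -0.1802 -0.0576] TURN -64.5
```

Emit:
apply_moves([
  [-0.498, -0.18, -0.058, -64.5],
  [-0.498, -0.18, -0.058, -64.5],
  [-0.498, -0.18, -0.058, -64.5],
  [-0.498, -0.18, -0.058, -64.5],
  [-0.498, -0.18, -0.058, -64.5],
  [-0.498, -0.18, -0.058, -64.5],
  [-0.498, -0.18, -0.058, -64.5],
  [-0.498, -0.18, -0.058, -64.5],
  [-0.498, -0.18, -0.058, -64.5],
  [-0.498, -0.18, -0.058, -64.5],
], claw=1)

```text
time_s: 9.78
position: [0.4349, -0.1579, 0.1547]
orientation: [0.29, 0.957, 0.001, 0.004]
contact_force: [0.4, -0.9, 0.6]
finger_gap: 0.0856
```

```bash
python3 -c "
from h import *
go(.368,-.281,.17,146)"
```

```text
t 9.8 at [ 0.4349 -0.1579  0.1547] psi 146.3 q6 0.06 F [ 0.4 -0.9  0.6] gap 0.0856 SHIFT [-0.0127 -0.1394 -0.0159] TURN 0.3
```

Emit:
apply_moves([
  [-0.013, -0.139, -0.016, 0],
  [-0.013, -0.139, -0.016, 0],
  [-0.013, -0.139, -0.016, 0],
  [-0.013, -0.139, -0.016, 0],
  [-0.013, -0.139, -0.016, 0],
  [-0.013, -0.139, -0.016, 0],
  [-0.013, -0.139, -0.016, 0],
  [-0.013, -0.139, -0.016, 0],
  [-0.013, -0.139, -0.016, 0],
  [-0.013, -0.139, -0.016, 0],
])

```text
time_s: 10.62
position: [0.3689, -0.2799, 0.1701]
orientation: [0.289, 0.957, 0.001, 0.004]
contact_force: [0.5, 0.5, -0.3]
finger_gap: 0.085
```

```bash
cat >> h.py <<'E'
def wlook(name,xy,png=None,**k):
    s=sensors.get_state();c=read_camera("wrist");P=cloud(c,wristT(c,s))
    if png: cv2.imwrite(png,c["frame"][...,::-1])
    return pose(c,P,name,xy,**k)
E
python3 -c "
from h import *
wlook('charger_small',(.368,-.281),'pics/w4.png')
go(.368,-.281,.022,146)"
```

```text
charger_small body c [ 367.  -280.8] size [34.6 38.6] ang long 145.3 tip dir 121 top z 0.0266 n 2418
t 10.7 at [ 0.3689 -0.2801  0.1701] psi 146.4 q6 -0.25 F [0.2 0.1 0.2] gap 0.0856 SHIFT [ 0.0013 -0.002   0.1481] TURN 0.4
```

View pics/t2.png

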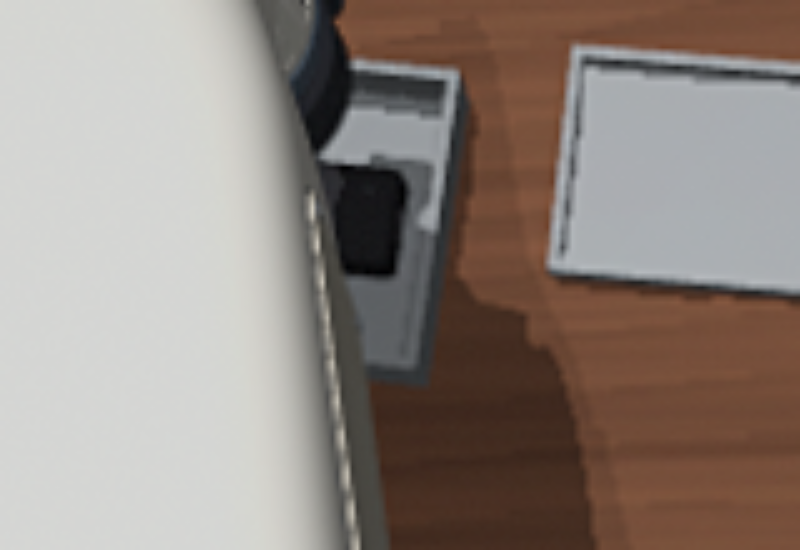

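The arm hides part of the bin, but the large charger stands at its right end (375,220). On to the small charger.

Emit:
apply_moves([
  [0.001, -0.002, 0.03, 0.5],
  [0.001, -0.002, 0.06, 0.5],
  [0.001, -0.002, 0.085, 0.5],
  [0.001, -0.002, 0.11, 0.5],
  [0.001, -0.002, 0.128, 0.5],
  [0.001, -0.002, 0.14, 0.5],
  [0.001, -0.002, 0.146, 0.5],
  [0.001, -0.002, 0.148, 0.5],
  [0.001, -0.002, 0.148, 0.5],
  [0.001, -0.002, 0.148, 0.5],
])

```text
time_s: 11.5
position: [0.3687, -0.2814, 0.0227]
orientation: [0.293, 0.956, 0.001, 0.005]
contact_force: [0.1, -0.0, -0.5]
finger_gap: 0.0851
```

Emit:
apply_moves([
  [0, 0, 0, 0],
  [0, 0, 0, 0],
  [0, 0, 0, 0],
  [0, 0, 0, 0],
  [0, 0, 0, 0],
  [0, 0, 0, 0],
  [0, 0, 0, 0],
  [0, 0, 0, 0],
  [0, 0, 0, 0],
  [0, 0, 0, 0],
], claw=0)

```text
time_s: 12.33
position: [0.3688, -0.2816, 0.0231]
orientation: [0.293, 0.956, 0.001, 0.005]
contact_force: [-0.4, 0.6, 6.1]
finger_gap: 0.0358
```

Emit:
apply_moves([
  [0, 0, -0.02, 0],
  [0, 0, -0.04, 0],
  [0, 0, -0.06, 0],
  [0, 0, -0.08, 0],
  [0, 0, -0.1, 0],
  [0, 0, -0.1, 0],
  [0, 0, -0.1, 0],
  [0, 0, -0.1, 0],
  [0, 0, -0.1, 0],
  [0, 0, -0.1, 0],
])

```text
time_s: 13.17
position: [0.3674, -0.2811, 0.1221]
orientation: [0.293, 0.956, 0.001, 0.004]
contact_force: [-0.1, 0.3, -0.1]
finger_gap: 0.0355
```

```bash
python3 -c "
from h import *
go(.6315,.2705,.12,81.5)"
```

```text
t 13.2 at [ 0.3674 -0.2811  0.1221] psi 145.9 q6 -0.24 F [-0.1  0.3 -0.1] gap 0.0355 SHIFT [0.0904 0.6048 0.0046] TURN 64.4
```

Emit:
apply_moves([
  [0.005, 0.034, 0.0, 6],
  [0.011, 0.07, 0, 12],
  [0.016, 0.106, 0, 18],
  [0.021, 0.142, 0, 24],
  [0.027, 0.178, 0, 30],
  [0.032, 0.214, 0, 36],
  [0.037, 0.25, 0, 42],
  [0.043, 0.286, 0, 48],
  [0.048, 0.322, 0, 54],
  [0.053, 0.355, 0, 60],
])

```text
time_s: 14.0
position: [0.5228, 0.0449, 0.1229]
orientation: [0.733, 0.68, 0.003, 0.002]
contact_force: [0.1, 0.3, -0.7]
finger_gap: 0.0354
```

```bash
python3 -c "
from h import *
go(.6315,.2705,.12,81.5)"
```

```text
t 14.0 at [0.5228 0.0449 0.1229] psi 85.6 q6 1.57 F [ 0.1  0.3 -0.7] gap 0.0354 SHIFT [0.2332 0.0912 0.0039] TURN 4.1
```

Emit:
apply_moves([
  [0.033, 0.013, 0.003, 2],
  [0.066, 0.026, 0.003, 4],
  [0.1, 0.039, 0.003, 4],
  [0.133, 0.052, 0.003, 4],
  [0.166, 0.065, 0.003, 4],
  [0.2, 0.078, 0.003, 4],
  [0.22, 0.086, 0.003, 4],
  [0.23, 0.09, 0.003, 4],
  [0.233, 0.091, 0.003, 4],
  [0.233, 0.091, 0.003, 4],
])

```text
time_s: 14.83
position: [0.6309, 0.2702, 0.1198]
orientation: [0.757, 0.654, 0.002, 0.002]
contact_force: [-0.3, -1.5, -1.3]
finger_gap: 0.0357
```

```bash
python3 -c "
from h import *
go(.6315,.2705,.0275,81.5)
c=read_camera('wrist');cv2.imwrite('pics/w5.png',c['frame'][...,::-1])"
```

```text
t 14.8 at [0.6309 0.2702 0.1198] psi 81.7 q6 2.0 F [-0.3 -1.5 -1.3] gap 0.0357 SHIFT [ 0.0003 -0.0001  0.0923] TURN 0.2
```

View pics/w5.png

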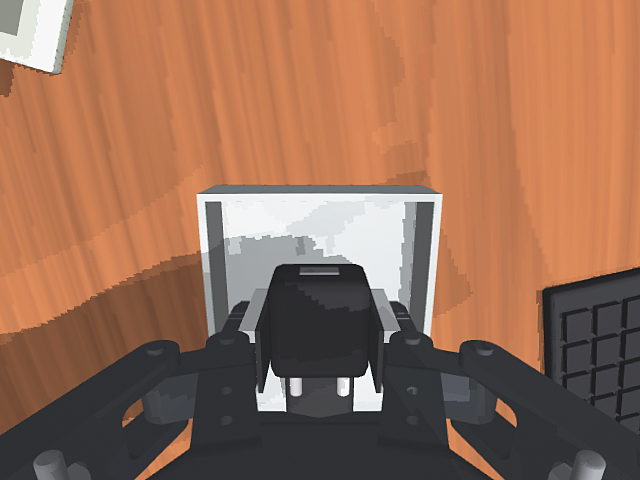

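The small charger is held at (320,320) with pins toward the robot, and the large one is visible behind it. Lowering.

Emit:
apply_moves([
  [0, 0, 0.02, 0],
  [0, 0, 0.04, 0],
  [0, 0, 0.06, 0],
  [0, 0, 0.074, 0],
  [0, 0, 0.083, 0],
  [0, 0, 0.088, 0],
  [0, 0, 0.091, 0],
  [0, 0, 0.0925, 0],
  [0, 0, 0.0935, 0],
  [0, 0, 0.0935, 0],
])

```text
time_s: 15.72
position: [0.6318, 0.2695, 0.0275]
orientation: [0.757, 0.654, 0.003, 0.003]
contact_force: [0.1, -0.0, -1.5]
finger_gap: 0.0354
```

Emit:
apply_moves([
  [0, 0, 0.0004, 0],
  [0, 0, 0.0008, 0],
  [0, 0, 0.0012, 0],
  [0, 0, 0.0016, 0],
  [0, 0, 0.0016, 0],
  [0, 0, 0.0016, 0],
  [0, 0, 0.0016, 0],
  [0, 0, 0.0016, 0],
  [0, 0, 0.0016, 0],
  [0, 0, 0.0016, 0],
])

```text
time_s: 16.55
position: [0.6322, 0.2697, 0.0273]
orientation: [0.757, 0.654, 0.004, 0.003]
contact_force: [-1.6, -0.6, 7.6]
finger_gap: 0.0354
```

Emit:
apply_moves([
  [0, 0, 0, 0],
  [0, 0, 0, 0],
  [0, 0, 0, 0],
  [0, 0, 0, 0],
  [0, 0, 0, 0],
  [0, 0, 0, 0],
  [0, 0, -0.01, 0],
  [0, 0, -0.03, 0],
  [0, 0, -0.06, 0],
  [0, 0, -0.1, 0],
], claw=0.7)

```text
time_s: 17.38
position: [0.63, 0.2692, 0.1265]
orientation: [0.757, 0.654, 0.002, 0.002]
contact_force: [1.4, 0.2, 0.3]
finger_gap: 0.06
```

```bash
python3 -c "
from h import *
go(.428,.1425,.16,51)"
```

```text
t 17.4 at [0.63   0.2692 0.1265] psi 81.6 q6 2.0 F [1.4 0.2 0.3] gap 0.06 SHIFT [-0.1548 -0.1812 -0.0344] TURN 30.6
```

Emit:
apply_moves([
  [-0.155, -0.181, -0.034, 30.5],
  [-0.155, -0.181, -0.034, 30.5],
  [-0.155, -0.181, -0.034, 30.5],
  [-0.155, -0.181, -0.034, 30.5],
  [-0.155, -0.181, -0.034, 30.5],
  [-0.155, -0.181, -0.034, 30.5],
  [-0.155, -0.181, -0.034, 30.5],
  [-0.155, -0.181, -0.034, 30.5],
  [-0.155, -0.181, -0.034, 30.5],
  [-0.155, -0.181, -0.034, 30.5],
])

```text
time_s: 18.22
position: [0.4292, 0.1426, 0.1599]
orientation: [0.902, 0.432, 0.003, 0.002]
contact_force: [0.1, 0.3, 0.0]
finger_gap: 0.0596
```

```bash
python3 -c "
from h import *
wlook('stick_long',(.428,.1425),'pics/w6.png')
go(.428,.1425,.021,51)
s=sensors.get_state();c=read_camera('top');P=cloud(c)
for k,xy in [('charger_large',(.619,.184)),('charger_small',(.632,.27))]: pose(c,P,k,xy,zlo=.025,rad=.035)
cv2.imwrite('pics/t3.png',cv2.resize(c['frame'][150:260,180:340,::-1],(640,440)))"
```

```text
stick_long body c [428.1 142.9] size [55.6 22.9] ang long 50.8 tip dir 51 top z 0.0126 n 2327
t 18.3 at [0.4291 0.1426 0.1596] psi 51.2 q6 2.38 F [ 0.1 -0.1  0.3] gap 0.06 SHIFT [-0.0012 -0.0014  0.1386] TURN 0.2
charger_large body c [618.6 180.8] size [52.7 44.3] ang long 80.3 tip dir -11 top z 0.0361 n 412
charger_small body c [633.2 276. ] size [54.2 36. ] ang long 82.1 tip dir -90 top z 0.0324 n 262
```

View pics/t3.png

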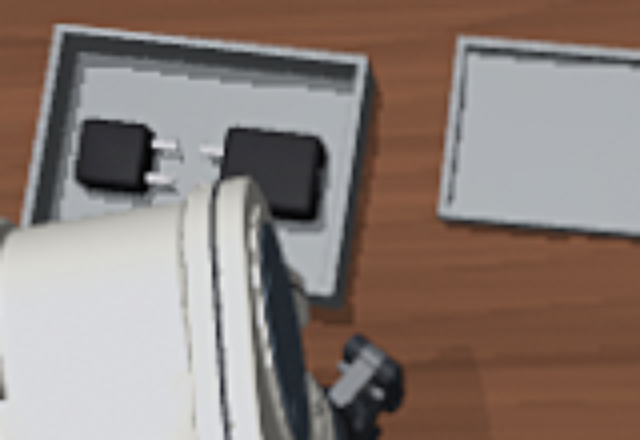

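Both chargers lie flat in the bin (small at 115,155, large at 270,170) with pins facing each other, not touching. Now the long stick.

Emit:
apply_moves([
  [-0.001, -0.001, 0.03, 0.3],
  [-0.001, -0.001, 0.06, 0.3],
  [-0.001, -0.001, 0.085, 0.3],
  [-0.001, -0.001, 0.105, 0.3],
  [-0.001, -0.001, 0.12, 0.3],
  [-0.001, -0.001, 0.13, 0.3],
  [-0.001, -0.001, 0.136, 0.3],
  [-0.001, -0.001, 0.138, 0.3],
  [-0.001, -0.001, 0.138, 0.3],
  [-0.001, -0.001, 0.138, 0.3],
])

```text
time_s: 19.15
position: [0.4286, 0.1425, 0.0217]
orientation: [0.903, 0.429, 0.002, 0.001]
contact_force: [0.3, -0.3, 0.3]
finger_gap: 0.0597
```

Emit:
apply_moves([
  [0, 0, 0, 0],
  [0, 0, 0, 0],
  [0, 0, 0, 0],
  [0, 0, 0, 0],
  [0, 0, 0, 0],
  [0, 0, 0, 0],
  [0, 0, 0, 0],
  [0, 0, 0, 0],
  [0, 0, 0, 0],
  [0, 0, 0, 0],
], claw=0)

```text
time_s: 19.98
position: [0.4289, 0.1426, 0.0223]
orientation: [0.903, 0.429, 0.003, 0.002]
contact_force: [-1.4, -0.7, 5.0]
finger_gap: 0.0236
```

Emit:
apply_moves([
  [0, 0, -0.02, 0],
  [0, 0, -0.04, 0],
  [0, 0, -0.06, 0],
  [0, 0, -0.08, 0],
  [0, 0, -0.1, 0],
  [0, 0, -0.1, 0],
  [0, 0, -0.1, 0],
  [0, 0, -0.1, 0],
  [0, 0, -0.1, 0],
  [0, 0, -0.1, 0],
])

```text
time_s: 20.82
position: [0.4278, 0.1425, 0.1214]
orientation: [0.903, 0.429, 0.002, 0.001]
contact_force: [0.5, -0.0, -0.2]
finger_gap: 0.023
```

```bash
python3 -c "
from h import *
go(.629,-.042,.12,83)"
```

```text
t 20.8 at [0.4278 0.1425 0.1214] psi 50.9 q6 2.39 F [ 0.5 -0.  -0.2] gap 0.023 SHIFT [-0.0162  0.2725  0.0025] TURN -32.1
```

Emit:
apply_moves([
  [-0.002, 0.033, 0.002, -4],
  [-0.004, 0.066, 0.002, -8],
  [-0.006, 0.1, 0.002, -12],
  [-0.008, 0.133, 0.002, -16],
  [-0.01, 0.166, 0.002, -20],
  [-0.012, 0.2, 0.002, -24],
  [-0.014, 0.233, 0.002, -28],
  [-0.016, 0.26, 0.002, -32],
  [-0.016, 0.2725, 0.002, -32],
  [-0.016, 0.2725, 0.002, -32],
])

```text
time_s: 21.65
position: [0.6307, -0.044, 0.1188]
orientation: [0.75, 0.661, 0.001, 0.001]
contact_force: [-1.1, 0.5, 0.3]
finger_gap: 0.0234
```

```bash
python3 - <<'E'
from h import *
go(.629,-.042,.0265,83)
s=sensors.get_state();c=read_camera("wrist");P=cloud(c,wristT(c,s))
cv2.imwrite("pics/w7.png",c["frame"][...,::-1])
m=(P[...,2]>.011)&(P[...,2]<.02)&(np.hypot(P[...,0]-.634,P[...,1]+.001)<.115)&(c["frame"].min(-1)>60)
X=P[m];print("rim",cv2.minAreaRect(X[:,:2].astype(np.float32)*1000))
E
```

```text
t 21.6 at [ 0.6307 -0.044   0.1188] psi 82.7 q6 1.5 F [-1.1  0.5  0.3] gap 0.0234 SHIFT [ 0.0019 -0.0022  0.0923] TURN -0.3
rim ((632.9963989257812, 1.2671585083007812), (180.74411010742188, 100.70563507080078), 83.34807586669922)
```

View pics/w7.png

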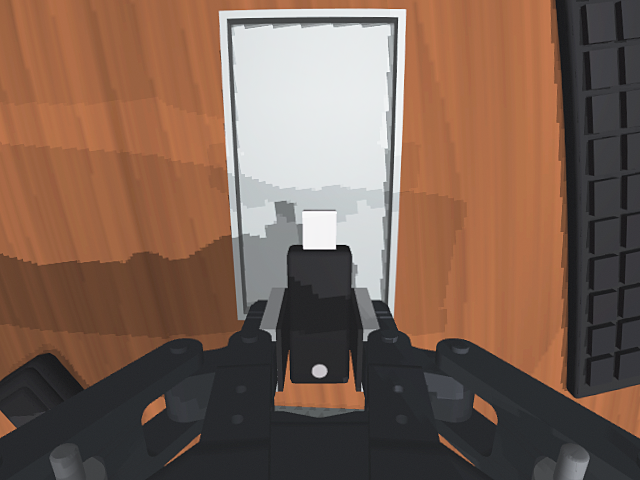

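The long stick is held level at (320,315), over the near end of the tray. Lowering.

Emit:
apply_moves([
  [0.003, -0.003, 0.02, 0],
  [0.003, -0.003, 0.04, 0],
  [0.003, -0.003, 0.06, 0],
  [0.003, -0.003, 0.074, 0],
  [0.003, -0.003, 0.083, 0],
  [0.003, -0.003, 0.088, 0],
  [0.003, -0.003, 0.0905, 0],
  [0.003, -0.003, 0.092, 0],
  [0.003, -0.003, 0.093, 0],
  [0.003, -0.003, 0.093, 0],
])

```text
time_s: 22.53
position: [0.6273, -0.0394, 0.0265]
orientation: [0.75, 0.661, 0.001, 0.001]
contact_force: [-0.5, -0.2, -1.0]
finger_gap: 0.0232
```

Emit:
apply_moves([
  [0, 0, 0.0004, 0],
  [0, 0, 0.0008, 0],
  [0, 0, 0.0012, 0],
  [0, 0, 0.0015, 0],
  [0, 0, 0.0015, 0],
  [0, 0, 0.0015, 0],
  [0, 0, 0.0015, 0],
  [0, 0, 0.0015, 0],
  [0, 0, 0.0015, 0],
  [0, 0, 0.0015, 0],
])

```text
time_s: 23.37
position: [0.6276, -0.0396, 0.0263]
orientation: [0.75, 0.661, 0.002, 0.002]
contact_force: [-2.7, 0.2, 9.0]
finger_gap: 0.023
```

Emit:
apply_moves([
  [0, 0, 0, 0],
  [0, 0, 0, 0],
  [0, 0, 0, 0],
  [0, 0, 0, 0],
  [0, 0, 0, 0],
  [0, 0, 0, 0],
  [0, 0, -0.01, 0],
  [0, 0, -0.03, 0],
  [0, 0, -0.06, 0],
  [0, 0, -0.1, 0],
], claw=0.5)

```text
time_s: 24.2
position: [0.6258, -0.0392, 0.1258]
orientation: [0.75, 0.661, 0.0, 0.0]
contact_force: [2.5, -0.6, 0.0]
finger_gap: 0.0426
```

```bash
python3 -c "
from h import *
go(.336,.29,.16,134)"
```

```text
t 24.2 at [ 0.6258 -0.0392  0.1258] psi 82.8 q6 1.5 F [ 2.5 -0.6  0. ] gap 0.0426 SHIFT [ 0.2901 -0.3289 -0.0344] TURN -51.2
```

Emit:
apply_moves([
  [0.29, -0.329, -0.034, -51],
  [0.29, -0.329, -0.034, -51],
  [0.29, -0.329, -0.034, -51],
  [0.29, -0.329, -0.034, -51],
  [0.29, -0.329, -0.034, -51],
  [0.29, -0.329, -0.034, -51],
  [0.29, -0.329, -0.034, -51],
  [0.29, -0.329, -0.034, -51],
  [0.29, -0.329, -0.034, -51],
  [0.29, -0.329, -0.034, -51],
], claw=0.7)

```text
time_s: 25.03
position: [0.3504, 0.2729, 0.1589]
orientation: [0.393, 0.92, 0.001, 0.001]
contact_force: [0.9, 1.1, -0.1]
finger_gap: 0.0598
```

```bash
python3 -c "
from h import *
go(.336,.29,.16,134)"
```

```text
t 25.0 at [0.3504 0.2729 0.1589] psi 133.7 q6 1.28 F [ 0.9  1.1 -0.1] gap 0.0598 SHIFT [ 0.0223  0.0014 -0.0011] TURN -0.3
```

Emit:
apply_moves([
  [0.011, 0.001, -0.001, 0],
  [0.022, 0.001, -0.001, 0],
  [0.022, 0.001, -0.001, 0],
  [0.022, 0.001, -0.001, 0],
  [0.022, 0.001, -0.001, 0],
  [0.022, 0.001, -0.001, 0],
  [0.022, 0.001, -0.001, 0],
  [0.022, 0.001, -0.001, 0],
  [0.022, 0.001, -0.001, 0],
  [0.022, 0.001, -0.001, 0],
])

```text
time_s: 25.87
position: [0.3361, 0.2892, 0.1598]
orientation: [0.393, 0.919, 0.001, 0.001]
contact_force: [-0.0, 0.2, 0.2]
finger_gap: 0.0599
```

```bash
python3 -c "
from h import *
r=wlook('stick_short',(.336,.29),'pics/w8.png',rad=.04)
go(r[0][0]/1000,r[0][1]/1000,.0215,133.5)
c=read_camera('top');P=cloud(c)
pose(c,P,'stick_long',(.628,-.04),zlo=.011,rad=.045)"
```

```text
stick_short body c [335.6 293.2] size [17.9 35.4] ang long 132.7 tip dir 155 top z 0.0126 n 1088
t 25.9 at [0.3361 0.2893 0.1598] psi 133.7 q6 1.33 F [ 0.4 -0.1  0.1] gap 0.0596 SHIFT [0.0032 0.0021 0.1383] TURN 0.2
stick_long body c [627.7 -42.6] size [54.6 23. ] ang long 83.4 tip dir 95 top z 0.0188 n 241
```

View pics/w8.png

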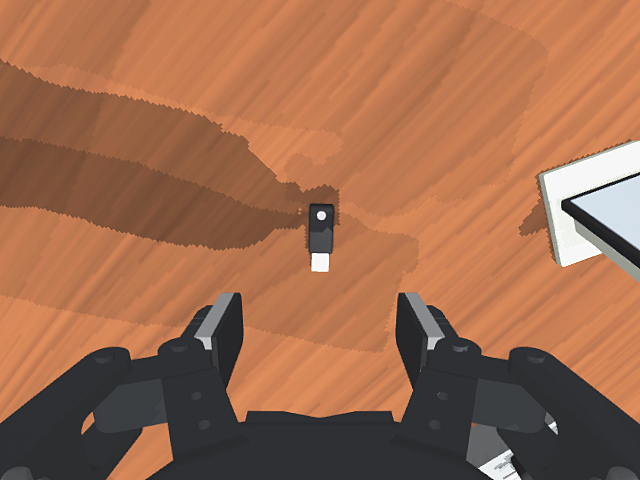

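The short stick is at (320,232), centred between the jaws, plug toward the gripper. The phone stand to the right is well clear. Grasping.

Emit:
apply_moves([
  [0.003, 0.0015, 0.03, 0.5],
  [0.003, 0.0015, 0.06, 0.5],
  [0.003, 0.0015, 0.085, 0.5],
  [0.003, 0.0015, 0.105, 0.5],
  [0.003, 0.0015, 0.12, 0.5],
  [0.003, 0.0015, 0.13, 0.5],
  [0.003, 0.0015, 0.136, 0.5],
  [0.003, 0.0015, 0.138, 0.5],
  [0.003, 0.0015, 0.138, 0.5],
  [0.003, 0.0015, 0.138, 0.5],
])

```text
time_s: 26.8
position: [0.3356, 0.2929, 0.0223]
orientation: [0.397, 0.918, 0.001, 0.001]
contact_force: [-0.1, 0.3, -0.2]
finger_gap: 0.0594
```

Emit:
apply_moves([
  [0, 0, 0, 0],
  [0, 0, 0, 0],
  [0, 0, 0, 0],
  [0, 0, 0, 0],
  [0, 0, 0, 0],
  [0, 0, 0, 0],
  [0, 0, 0, 0],
  [0, 0, 0, 0],
  [0, 0, 0, 0],
  [0, 0, 0, 0],
], claw=0)

```text
time_s: 27.63
position: [0.3358, 0.293, 0.0228]
orientation: [0.397, 0.918, 0.001, 0.001]
contact_force: [-1.8, -0.2, 5.7]
finger_gap: 0.0171
```

Emit:
apply_moves([
  [0, 0, -0.02, 0],
  [0, 0, -0.04, 0],
  [0, 0, -0.06, 0],
  [0, 0, -0.08, 0],
  [0, 0, -0.1, 0],
  [0, 0, -0.1, 0],
  [0, 0, -0.1, 0],
  [0, 0, -0.1, 0],
  [0, 0, -0.1, 0],
  [0, 0, -0.1, 0],
])

```text
time_s: 28.47
position: [0.335, 0.2926, 0.1219]
orientation: [0.397, 0.918, 0.001, 0.001]
contact_force: [0.5, 0.2, -0.4]
finger_gap: 0.0169
```

```bash
python3 -c "
from h import *
go(.6395,.0495,.12,83)"
```

```text
t 28.5 at [0.335  0.2926 0.1219] psi 133.2 q6 1.35 F [ 0.5  0.2 -0.4] gap 0.0169 SHIFT [-0.3857  0.0553  0.0024] TURN 50.2
```

Emit:
apply_moves([
  [-0.038, 0.005, 0.002, 6],
  [-0.077, 0.011, 0.002, 12],
  [-0.115, 0.016, 0.002, 18],
  [-0.154, 0.022, 0.002, 24],
  [-0.192, 0.027, 0.002, 30],
  [-0.23, 0.033, 0.002, 36],
  [-0.268, 0.038, 0.002, 42],
  [-0.306, 0.044, 0.002, 48],
  [-0.345, 0.05, 0.002, 50],
  [-0.37, 0.054, 0.002, 50],
])

```text
time_s: 29.3
position: [0.6301, 0.0574, 0.1191]
orientation: [0.749, 0.663, 0.001, 0.0]
contact_force: [-0.5, 0.2, -0.6]
finger_gap: 0.0173
```

```bash
python3 -c "
from h import *
go(.6395,.0495,.12,83)"
```

```text
t 29.3 at [0.6301 0.0574 0.1191] psi 83.0 q6 1.65 F [-0.5  0.2 -0.6] gap 0.0173 SHIFT [-0.0066  0.0103 -0.0009] TURN -0.0
```

Emit:
apply_moves([
  [-0.0066, 0.0103, 0, 0],
  [-0.0066, 0.0103, 0.02, 0],
  [-0.0066, 0.0103, 0.045, 0],
  [-0.0066, 0.0103, 0.065, 0],
  [-0.0066, 0.0103, 0.078, 0],
  [-0.0066, 0.0103, 0.085, 0],
  [-0.0066, 0.0103, 0.089, 0],
  [-0.0066, 0.0103, 0.0915, 0],
  [-0.0066, 0.0103, 0.0925, 0],
  [-0.0066, 0.0103, 0.0925, 0],
])

```text
time_s: 30.13
position: [0.64, 0.0496, 0.0272]
orientation: [0.749, 0.663, 0.001, 0.001]
contact_force: [0.2, 0.0, -0.2]
finger_gap: 0.0169
```

Emit:
apply_moves([
  [0, 0, 0.0004, 0],
  [0, 0, 0.0008, 0],
  [0, 0, 0.0012, 0],
  [0, 0, 0.0015, 0],
  [0, 0, 0.0015, 0],
  [0, 0, 0.0015, 0],
  [0, 0, 0.0015, 0],
  [0, 0, 0.0015, 0],
  [0, 0, 0.0015, 0],
  [0, 0, 0.0015, 0],
])

```text
time_s: 30.97
position: [0.6404, 0.0496, 0.0269]
orientation: [0.749, 0.663, 0.001, 0.001]
contact_force: [-1.2, -0.1, 8.0]
finger_gap: 0.0171
```

Emit:
apply_moves([
  [0, 0, 0, 0],
  [0, 0, 0, 0],
  [0, 0, 0, 0],
  [0, 0, 0, 0],
  [0, 0, 0, 0],
  [0, 0, 0, 0],
  [0, 0, -0.01, 0],
  [0, 0, -0.03, 0],
  [0, 0, -0.06, 0],
  [0, 0, -0.1, 0],
], claw=0.45)

```text
time_s: 31.8
position: [0.6386, 0.0496, 0.1263]
orientation: [0.749, 0.663, -0.0, -0.0]
contact_force: [0.8, -0.9, -0.7]
finger_gap: 0.0385
```

```bash
python3 -c "
from h import *
go(.423,-.148,.17,114.5)"
```

```text
t 31.8 at [0.6386 0.0496 0.1263] psi 83.0 q6 1.64 F [ 0.8 -0.9 -0.7] gap 0.0385 SHIFT [-0.2225 -0.1899 -0.0436] TURN -31.5
```

Emit:
apply_moves([
  [-0.22, -0.19, -0.044, -31.5],
  [-0.22, -0.19, -0.044, -31.5],
  [-0.22, -0.19, -0.044, -31.5],
  [-0.22, -0.19, -0.044, -31.5],
  [-0.22, -0.19, -0.044, -31.5],
  [-0.22, -0.19, -0.044, -31.5],
  [-0.22, -0.19, -0.044, -31.5],
  [-0.22, -0.19, -0.044, -31.5],
  [-0.22, -0.19, -0.044, -31.5],
  [-0.22, -0.19, -0.044, -31.5],
], claw=1)

```text
time_s: 32.63
position: [0.4235, -0.1458, 0.1711]
orientation: [0.542, 0.841, 0.0, 0.0]
contact_force: [0.8, -0.2, -0.2]
finger_gap: 0.0856
```

```bash
python3 -c "
from h import *
r=wlook('mouse',(.423,-.148),'pics/w9.png',zlo=.008,rad=.07)
r=wlook('mouse',(.423,-.148),zlo=.02,rad=.07)
go(.423,-.148,.021,114)
c=read_camera('top');cv2.imwrite('pics/t4.png',cv2.resize(c['frame'][150:260,260:420,::-1],(640,440)))"
```

```text
mouse body c [ 421.4 -147.6] size [53.4 93.1] ang long 114.4 tip dir 90 top z 0.033 n 8550
mouse body c [ 422.1 -148.4] size [49.5 90.9] ang long 115.1 tip dir 93 top z 0.0331 n 7478
t 32.7 at [ 0.424  -0.145   0.1705] psi 114.5 q6 0.63 F [ 0.  -0.4 -0.7] gap 0.0854 SHIFT [-0.0024 -0.0021  0.1495] TURN 0.5
```

View pics/w9.png

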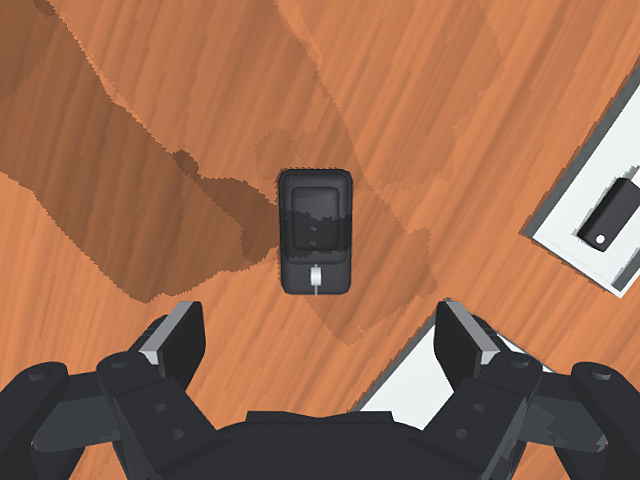

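View pics/t4.png

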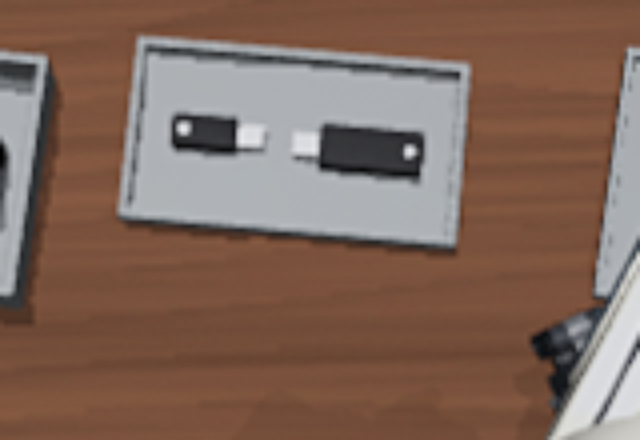

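Both sticks lie flat in the tray (short at 215,133, long at 360,150), apart from each other. The wrist view has the mouse at (316,232), wheel toward the gripper. Grasping.

Emit:
apply_moves([
  [-0.002, -0.003, 0.03, 0],
  [-0.002, -0.003, 0.06, 0],
  [-0.002, -0.003, 0.09, 0],
  [-0.002, -0.003, 0.112, 0],
  [-0.002, -0.003, 0.13, 0],
  [-0.002, -0.003, 0.142, 0],
  [-0.002, -0.003, 0.148, 0],
  [-0.002, -0.003, 0.1505, 0],
  [-0.002, -0.003, 0.1505, 0],
  [-0.002, -0.003, 0.1505, 0],
])

```text
time_s: 33.62
position: [0.4226, -0.1477, 0.0202]
orientation: [0.54, 0.842, 0.0, -0.0]
contact_force: [0.2, 0.3, -0.6]
finger_gap: 0.0855
```

Emit:
apply_moves([
  [0, 0, 0, 0],
  [0, 0, 0, 0],
  [0, 0, 0, 0],
  [0, 0, 0, 0],
  [0, 0, 0, 0],
  [0, 0, 0, 0],
  [0, 0, 0, 0],
  [0, 0, 0, 0],
  [0, 0, 0, 0],
  [0, 0, 0, 0],
], claw=0)

```text
time_s: 34.45
position: [0.423, -0.1479, 0.0209]
orientation: [0.54, 0.842, 0.0, 0.001]
contact_force: [-0.7, 1.3, 7.6]
finger_gap: 0.0535
```

Emit:
apply_moves([
  [0, 0, -0.01, 0],
  [0, 0, -0.025, 0],
  [0, 0, -0.045, 0],
  [0, 0, -0.065, 0],
  [0, 0, -0.085, 0],
  [0, 0, -0.1, 0],
  [0, 0, -0.1, 0],
  [0, 0, -0.1, 0],
  [0, 0, -0.1, 0],
  [0, 0, -0.1, 0],
])

```text
time_s: 35.28
position: [0.4223, -0.1476, 0.12]
orientation: [0.54, 0.842, 0.0, -0.0]
contact_force: [0.3, 0.2, -1.4]
finger_gap: 0.0535
```

```bash
python3 -c "
from h import *
go(.6015,-.237,.12,79.5)
c=read_camera('wrist');cv2.imwrite('pics/w10.png',c['frame'][...,::-1])"
```

```text
t 35.3 at [ 0.4223 -0.1476  0.12  ] psi 114.6 q6 0.62 F [ 0.3  0.2 -1.4] gap 0.0535 SHIFT [-1.559e-01  1.257e-01 -1.000e-04] TURN 35.1
```

View pics/w10.png

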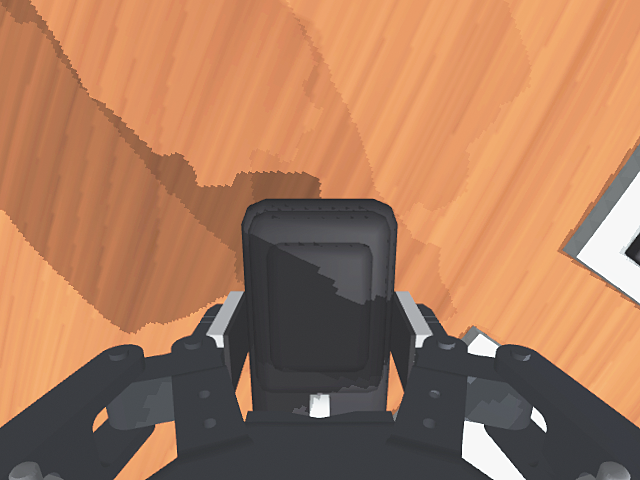

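The mouse is held level at (320,310). Carrying it to the square tray.

Emit:
apply_moves([
  [-0.019, 0.015, 0, 4],
  [-0.038, 0.031, 0, 9],
  [-0.058, 0.047, 0, 13],
  [-0.078, 0.063, 0, 18],
  [-0.097, 0.078, 0, 22],
  [-0.117, 0.094, 0, 27],
  [-0.137, 0.11, 0, 31],
  [-0.15, 0.121, 0, 35],
  [-0.156, 0.126, 0, 35],
  [-0.156, 0.126, 0, 35],
])

```text
time_s: 36.17
position: [0.6025, -0.2373, 0.1183]
orientation: [0.768, 0.641, -0.0, -0.001]
contact_force: [-0.1, -0.1, -1.9]
finger_gap: 0.0538
```

```bash
python3 - <<'E'
from h import *
go(.6015,-.2375,.025,79.5)
s=sensors.get_state();c=read_camera("wrist");P=cloud(c,wristT(c,s))
m=(P[...,2]>.009)&(P[...,2]<.016)&(np.hypot(P[...,0]-.6015,P[...,1]+.238)<.105)&(c["frame"].min(-1)>60)
X=P[m];print("rim",len(X),cv2.minAreaRect(X[:,:2].astype(np.float32)*1000))
E
```

```text
t 36.2 at [ 0.6025 -0.2373  0.1183] psi 79.7 q6 1.25 F [-0.1 -0.1 -1.9] gap 0.0538 SHIFT [-0.0004 -0.0008  0.0933] TURN 0.2
rim 4280 ((602.8580322265625, -220.53204345703125), (107.19442749023438, 139.2384490966797), 79.68351745605469)
```

Emit:
apply_moves([
  [0, -0.0005, 0.02, 0],
  [0, -0.0005, 0.04, 0],
  [0, -0.0005, 0.06, 0],
  [0, -0.0005, 0.074, 0],
  [0, -0.0005, 0.083, 0],
  [0, -0.0005, 0.088, 0],
  [0, -0.0005, 0.091, 0],
  [0, -0.0005, 0.0925, 0],
  [0, -0.0005, 0.0935, 0],
  [0, -0.0005, 0.0935, 0],
])

```text
time_s: 37.05
position: [0.601, -0.2366, 0.0256]
orientation: [0.767, 0.641, -0.0, -0.001]
contact_force: [0.2, -1.2, -1.2]
finger_gap: 0.0533
```

Emit:
apply_moves([
  [0, 0, 0.0004, 0],
  [0, 0, 0.0008, 0],
  [0, 0, 0.0012, 0],
  [0, 0, 0.0015, 0],
  [0, 0, 0.0015, 0],
  [0, 0, 0.0015, 0],
  [0, 0, 0.0015, 0],
  [0, 0, 0.0015, 0],
  [0, 0, 0.0015, 0],
  [0, 0, 0.0015, 0],
])

```text
time_s: 37.88
position: [0.6013, -0.2367, 0.025]
orientation: [0.767, 0.641, 0.0, -0.0]
contact_force: [-1.4, 0.5, 4.6]
finger_gap: 0.0534
```

Emit:
apply_moves([
  [0, 0, 0, 0],
  [0, 0, 0, 0],
  [0, 0, 0, 0],
  [0, 0, 0, 0],
  [0, 0, 0, 0],
  [0, 0, 0, 0],
  [0, 0, -0.01, 0],
  [0, 0, -0.03, 0],
  [0, 0, -0.06, 0],
  [0, 0, -0.1, 0],
], claw=0.88)

```text
time_s: 38.72
position: [0.6001, -0.2362, 0.1245]
orientation: [0.767, 0.641, -0.001, -0.002]
contact_force: [0.7, -0.1, 0.1]
finger_gap: 0.0749
```

Emit:
apply_moves([
  [-0.02, 0, -0.03, 0],
  [-0.05, -0.03, -0.06, 0],
  [-0.05, -0.06, -0.06, 0],
  [-0.05, -0.1, -0.06, 0],
  [-0.05, -0.13, -0.06, 0],
  [-0.05, -0.16, -0.06, 0],
  [-0.05, -0.18, -0.06, 0],
  [-0.05, -0.2, -0.06, 0],
  [-0.05, -0.2, -0.06, 0],
  [-0.05, -0.2, -0.06, 0],
])

```text
time_s: 39.55
position: [0.3942, -0.2501, 0.1865]
orientation: [0.768, 0.641, -0.001, -0.002]
contact_force: [0.3, 0.4, -0.5]
finger_gap: 0.0754
```

```bash
python3 - <<'E'
from h import *
go(.4,-.26,.17,79.5)
for n in ["top","side"]:
    c=read_camera(n);P=cloud(c)
    for k,xy,z,r in [("charger_large",(.619,.182),.026,.035),("charger_small",(.632,.272),.022,.03),("stick_long",(.628,-.042),.011,.045),("stick_short",(.64,.05),.011,.035),("mouse",(.601,-.238),.02,.07)]:
        try: pose(c,P,k,xy,zlo=z,rad=r)
        except Exception as e: print(k,"hidden")
    if n=="top": cv2.imwrite("pics/t5.png",cv2.resize(c["frame"][150:360,90:590,::-1],(800,336),interpolation=cv2.INTER_CUBIC))
    for q in ["pot","phone"]:
        d=spotter.cut_out(n,q)
        if d: print(q,d[0]["box"].round() if hasattr(d[0]["box"],"round") else d[0]["box"],P[d[0]["region"]&(c["range_z"]>0)].mean(0).round(3))
E
```

```text
t 39.5 at [ 0.3942 -0.2501  0.1865] psi 79.7 q6 1.01 F [ 0.3  0.4 -0.5] gap 0.0754 SHIFT [-0.0088  0.0075  0.0165] TURN 0.2
charger_large body c [618.4 181.2] size [54.1 44.9] ang long 80.6 tip dir -168 top z 0.0362 n 494
charger_small body c [633.2 275.1] size [53.2 36.2] ang long 79.9 tip dir -143 top z 0.032 n 277
stick_long body c [627.8 -42.4] size [54.8 23.4] ang long 84.0 tip dir 118 top z 0.0187 n 242
stick_short body c [640.5  46.5] size [32.5 17. ] ang long 88.2 tip dir 135 top z 0.0183 n 101
mouse body c [ 599.8 -239.4] size [95.2 54.2] ang long 80.7 tip dir 117 top z 0.0375 n 1004
phone [123.2, 263.4, 56.6, 48.5] [0.476 0.438 0.055]
charger_large body c [616.7 186.4] size [51.5 40.5] ang long 84.2 tip dir 113 top z 0.0374 n 323
charger_small body c [630.3 273.1] size [35.4 34.8] ang long 82.5 tip dir -141 top z 0.0328 n 228
stick_long body c [625.5 -38.3] size [52.3 21. ] ang long 83.5 tip dir 4 top z 0.0193 n 91
stick_short body c [637.8  51.5] size [35.2 13.9] ang long 79.6 tip dir -93 top z 0.0195 n 51
mouse body c [ 597.4 -236.7] size [95.5 49.8] ang long 81.4 tip dir 55 top z 0.0375 n 263
pot [373.6, 180.7, 17.1, 24.0] [ 0.462 -0.42   0.043]
phone [242.4, 381.4, 66.5, 98.8] [0.474 0.456 0.065]
```

View pics/t5.png

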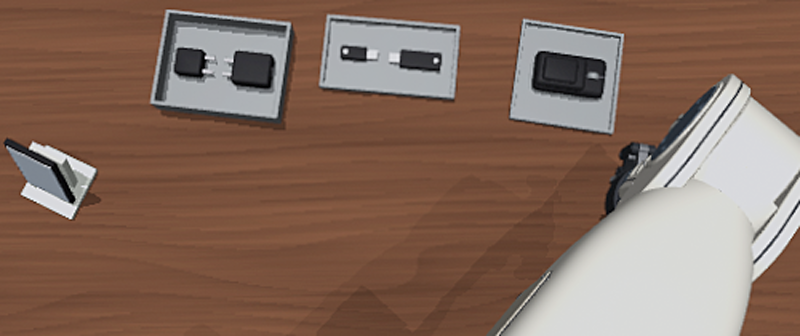

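The picture shows all five items flat in their containers: chargers at (190,62) and (250,70), sticks at (360,53) and (415,60), mouse at (567,74). The phone has not moved, and the side view has the pot in its original place. Handing in.

```bash
python3 -c "
from h import *
print(arm.hand_in())"
```

```text
the job is handed in; nothing more can be done
None
```

The desk is cleared and the job handed in at about 40 s. I worked in the order asked: large charger, small charger, long stick, short stick, mouse. Each item was lowered until light contact (5–9 N) before I released it.

**Last checks:**
- **Items:** The top and side cameras show every item flat and right way up inside its container. Nothing is stacked or touching, and the measured top heights match each item resting on the container floor, within camera error.
- **Bystanders:** The phone has not moved in either view. The arm hid the pot from the top camera, but the side camera has it where it was, within 2 mm.
- **Camera disagreement:** The top and side cameras differed by up to about 5 mm on some item positions. That doesn't change the result, because each item has more clearance than that.

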